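Function check of a conveyor stop button

TASK

Check the conveyor's stop button: with the fingertips, press the big mushroom head in until it latches and stays in by itself, then push its grip bar round clockwise (seen from above) until the latch lets go and the head comes fully up again. After that press the flat push button on the smaller box fully in to restart the line, and let it come back. Grip nothing and force nothing, do not press the start button while the mushroom head is in, and leave the loose things round about where they stand.

Things in the scene. Friction and masses are not known exactly. Their poses are not given: they have to be found in the camera images.
- stop_station: The stop station: painted grey metal box 98 x 98 mm, 62 mm high, fixed to the belt, with a black mushroom head on top: a round dome, 64 mm diameter, with an upright straight grip bar across it. Origin: centre of the box's underside; z up, along the mushroom's axis. With the head not turned, the bar lies along this body's x axis (within about 0.5 rad of the world's x).
- stop_top (a point): Centre of the top face of the grip bar, on the mushroom's axis, the place to press straight down; moves and turns with the head; x along the bar, z up. The bar is 60 mm long, 12 mm wide, 20 mm tall; head up, its top is 114 mm above the belt and the dome's flat top 94 mm.
- stop_bar_end (a point): Point on the top face of the grip bar, 22 mm from the axis towards the bar's -x end; it moves and turns with the head. To turn the head clockwise as seen from above, this end is pushed sideways towards the bar's +y side.
- stop_press (a joint): How far the mushroom head is pressed in, m: 0 = fully up, stop at 0.011. A spring pushes it up with 4 to 10 N; pressing in takes up to about 12 N (40 N is forcing it). At about 0.009 a latch snaps over; the head then stays in at about 0.0083 (bar top about 106 mm, dome top about 86 mm above the belt). It latches only while not turned.
- stop_twist (a joint): Turn of the mushroom head, rad: 0 = at rest, grows clockwise seen from above, stop at 0.9. A light spring (0.02 to 0.065 N m, about 3 N at the bar's end) turns it back. The latch lets go at 0.5 to 0.6 and the head then springs up at once.
- start_station: The start station: smaller painted grey metal box 76 x 76 mm, 52 mm high, fixed to the belt, with one round flat push button of 30 mm diameter on top in an aluminium housing. Origin: centre of its underside, z up.
- start_button_top (a point): Centre of the top face of the start push button, 74 mm above the belt when it is out; moves down with it.
- start_button (a joint): How far the start button is pressed in, m: 0 = out, 0.006 = fully in (takes 5 N; 40 N is forcing it); it springs back.
- glue: Loose bystander: white glue bottle with a pointed red cap, 33 mm diameter, 94 mm tall, standing. Origin: centre of its underside. Leave it alone.
- loupe: Loose bystander: small black loupe, 37 mm diameter, 44 mm tall, standing. Origin: centre of its underside. Leave it alone.
- stop_bar: Loose bystander: aluminium block with two holes, 30 x 60 x 20 mm, lying. Origin: centre of its underside. Leave it alone.
Things that resemble listed ones, but are neither listed nor needed, are in the scene too. Leave any pink look-alike of the stop_station alone. Leave any pink look-alike of the start_station alone.

How it is judged:
By the outcome, as a careful person would: the job done as asked, in the order asked, and still so for the second after the job is handed in, with the robot touching nothing.
It also fails if it takes over 45 s, if anything falls off the work surface, if the arm or the gripper's body presses on something with over 40 N, if the wrist force passes 120 N, or if a joint passes its speed limit or range.

ROBOT

A 6-joint arm with a two-finger parallel gripper is mounted at the origin on a cart in front of the work surface, level with it; the furniture and walls round the work are solid. World frame = base frame: x ahead of the robot, y to its left, z up, the work surface at z = 0. Lengths are in m, angles in degrees, forces in N, time in s.
With the tool pointing down it reaches from about 0.4 to 0.825 m from the base axis. Payload 7 kg.
Tool frame: the origin (TCP) lies on the centre line of the jaws, within the pads' length; the fingertips stand 19 mm ahead of it and the grasp point (between the pads) is the TCP; z points along the fingers, y is the line along which they close (so a half turn about z gives the same grasp; the last joint's range is limited). The gripper opens to 88 mm and grips with 3 to 60 N. Pads are 19 mm wide; open, the fingers measure 130 mm over their backs; the gripper's body (78 mm by 193 mm) begins 47 mm behind the grasp point.
Start: joints at [-46.92, 20.546, 0.682, 0, -70.136, -16.507], TCP at [0.302, -0.604, 0.246] pointing down, gripper open.
Joint ranges: [-176.03, 176.03], [-82.01, 121.73], [-58.28, 71.71], [-173.87, 95.51], [-174.79, -0.11], [-173.66, 173.66]. Speed limits (degrees/s): [136.94, 136.94, 172.46, 180, 180, 180].

INTERFACE

Orientations are given as [roll, pitch, yaw] about the fixed x, y, z axes, in that order (R = Rz(yaw) Ry(pitch) Rx(roll)).
In Python, from plant import get_state, capture, close_job gives the robot as it stands.
- The arm moves only by the tool apply_moves, never from a script. Its argument "targets" is a list of rows, each a list of 7 numbers: the opening, from 0 (shut) to 1 (fully open), then the shift along the tool's x, y, z normalised to -1 to 1, where 1 is 1000 mm, then the turn, a rotation vector about the tool's x, y, z normalised to -1 to 1, where 1 is 90 degrees. In form: [[claw, tx, ty, tz, ax, ay, az], ...]. A call has 1 to 20 rows; each row shifts and turns the commanded pose from where the row before left it, along the tool's axes as they then stand; what a row does not reach is not made up. A row lasts 1/12 s, in which the tool goes at most 41.7 mm and 7.16 degrees, less where a joint would pass 70% of its speed; a pose out of reach is approached as far as the arm can. A call with a number of a shift or a turn outside -1 to 1 is refused whole. A call with a gripper value outside its range is refused whole. The fingers move at their own pace and stop on an object; "newtons" is the grip in N (left out, the last holds). Time passes only in rows, so rows that do not move let the fingers close. It gives the time, the measured TCP pose, the force, the opening and the grip force at its end, in the units of the state.
- get_state(): the state, without advancing time (a new reading comes with each control period).
- capture(name): name is "scene" or "top" or "wrist"; returns a dict with "frame" (420x560x3 uint8, red, green, blue), "range_z" (420x560 float32, m along the optical axis (not along the pixel's ray), 0 where there is no reading), "camera_matrix" (3x3 intrinsics, pixels), "T" (4x4, takes a point from camera to world coordinates). Camera axes: x right, y down, z forward; pixel columns grow to the right and rows downward; lengths in m; the calibration is good to about 2 mm. A picture is of the moment at which its call begins.
- close_job(): hands the job in; it is judged then, once.
The state is a dict: "time_s": time; "joints": joint angles; "qd": joint speeds; "joint_torque": joint torques, N m; "tcp_pos": TCP position; "eef_rot": TCP orientation; "contact_force": force on the tool from outside, world axes, zero at the start; "moment": the same for the moment, N m; "gripper_width": finger opening in m; "gripper_force": force on a finger pad.
Only numpy, scipy, OpenCV 4.12 (cv2) and the standard library are available. Lean on these libraries where they do the work, as an engineer would, in place of code of your own. Each camera call takes 0.05 s, during which the arm holds its last target. There are 200 camera calls.

## Working session

There is one attempt and no reset: what is moved stays moved. The work goes in short steps, Python scripts to look and compute and a tool call to move; the robot and the scene stay as the last step left them, time stands still between calls to the robot, and variables do not carry over. Pictures are saved under pics/ and viewed, at most 10 in all, crops included, and the job is handed in when it is done.

Besides the shell and the picture viewer there is one more tool, called after "Call:" by a JSON object that holds its "fn" and its "kwargs", one argument or row to a line. apply_moves: Moves the arm, as the interface text tells. Scaled input: -1 to 1 covers 1000 mm each way for a shift and 90 degrees each way for a turn. Its arguments: {"type":"object","properties":{"targets":{"type":"array","items":{"type":"array","items":{"type":"number"}}},"newtons":{"type":"number"}},"required":["targets"]}

```bash
mkdir -p pics
python3 - <<'E'
from plant import get_state, capture
import cv2,numpy as np
s=get_state();print(s)
for n in("scene","top"):
    c=capture(n);cv2.imwrite(f"pics/{n}1.png",c["frame"][:,:,::-1]);np.savez(f"{n}1.npz",**c);print(n,c["camera_matrix"],c["T"])
E
```

```text
{'time_s': 0.0, 'joints': array([-4.69189015e+01,  2.05893655e+01,  6.33382104e-01, -2.02334243e-02,
       -7.01374853e+01, -1.65067261e+01]), 'qd': array([0.144834  , 0.01368654, 0.03949973, 0.0964782 , 0.08965399,
       0.05572597]), 'joint_torque': array([ 7.45779507e-04, -5.82715845e+01,  2.93058068e+01,  6.99703261e+00,
        6.98031407e-03, -1.52005596e-04]), 'tcp_pos': array([ 0.30172824, -0.60327891,  0.24464271]), 'eef_rot': array([ 1.79904979e+02, -8.32268341e-03, -1.53432511e+02]), 'contact_force': array([ 0.40016687, -0.15062613, -0.24001148]), 'moment': array([-0.01998154,  0.07710011, -0.00243937]), 'gripper_force': 0.0, 'gripper_width': 0.08747504041772718}
scene [[540.52947053   0.         291.86715394]
 [  0.         540.52947053 214.9870416 ]
 [  0.           0.           1.        ]] [[ 0.83166488  0.47737076 -0.28363831  0.91133671]
 [ 0.55519493 -0.70604368  0.4396145  -1.00922645]
 [ 0.00959807 -0.52308649 -0.85222556  1.20757738]
 [ 0.          0.          0.          1.        ]]
top [[491.44461215   0.         289.74118492]
 [  0.         491.44461215 200.94423476]
 [  0.           0.           1.        ]] [[ 0.01331577 -0.98665614  0.16227247  0.30202343]
 [-0.99979689 -0.01068236  0.01709006 -0.43256227]
 [-0.01512856 -0.16246708 -0.98659798  1.64793056]
 [ 0.          0.          0.          1.        ]]
```

View pics/top1.png

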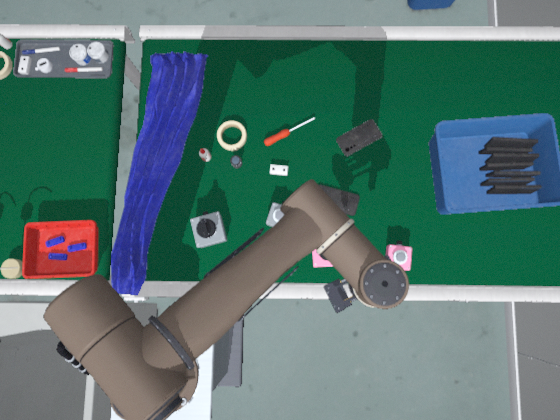

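View pics/scene1.png

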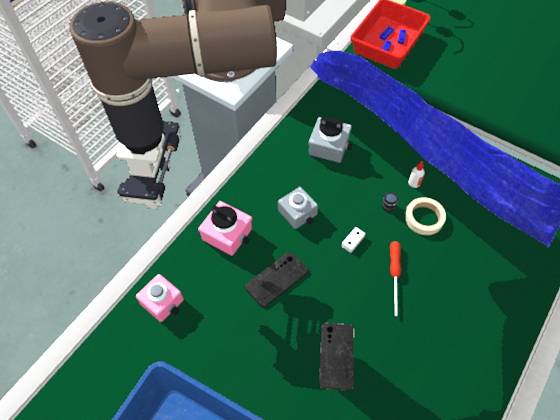

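The top view shows the grey stop station at about (208,229) and the start station at about (275,215), partly hidden by the arm. In the scene view they are at (330,138) and (298,205). The pink look-alikes are further right in the top view. Next I measure the box tops, bar and button from the depth.

```bash
cat > h.py <<'E'
import numpy as np,cv2
def cloud(c):
    z=c["range_z"];K=c["camera_matrix"];v,u=np.indices(z.shape)
    p=np.stack([(u-K[0,2])/K[0,0]*z,(v-K[1,2])/K[1,1]*z,z],-1)@c["T"][:3,:3].T+c["T"][:3,3]
    p[z==0]=np.nan
    return p
def rect(P):
    return cv2.minAreaRect((P[:,:2]*1000).astype(np.float32))
E
python3 - <<'E'
from h import *
for n,win in(("top",{"stop":(185,205,232,255),"start":(260,195,295,235)}),("scene",{"stop":(300,105,362,170),"start":(270,180,325,235)})):
    p=cloud(np.load(f"{n}1.npz"))
    for k,(a,b,c,d) in win.items():
        q=p[b:d,a:c].reshape(-1,3);q=q[~np.isnan(q[:,0])]
        h,e=np.histogram(q[:,2],bins=np.arange(0,.13,.004));print(n,k,[(round(x,3),int(y)) for x,y in zip(e,h) if y])
        for lo,hi in((.057,.067),(.047,.056),(.07,.08),(.088,.1),(.102,.12)):
            s=q[(q[:,2]>lo)&(q[:,2]<hi)]
            if len(s)>8:print("  ",lo,len(s),s.mean(0).round(4),rect(s))
E
```

```text
top stop [(np.float64(0.0), 463), (np.float64(0.004), 153), (np.float64(0.008), 30), (np.float64(0.012), 10), (np.float64(0.016), 8), (np.float64(0.02), 4), (np.float64(0.024), 9), (np.float64(0.028), 12), (np.float64(0.032), 9), (np.float64(0.036), 3), (np.float64(0.04), 2), (np.float64(0.044), 1), (np.float64(0.048), 4), (np.float64(0.052), 46), (np.float64(0.056), 165), (np.float64(0.06), 225), (np.float64(0.064), 126), (np.float64(0.068), 28), (np.float64(0.072), 2), (np.float64(0.08), 2), (np.float64(0.084), 17), (np.float64(0.088), 69), (np.float64(0.092), 81), (np.float64(0.096), 46), (np.float64(0.1), 13), (np.float64(0.104), 10), (np.float64(0.108), 21), (np.float64(0.112), 36), (np.float64(0.116), 15), (np.float64(0.12), 3)]
   0.057 480 [ 0.4666 -0.14    0.0618] ((469.27093505859375, -137.74354553222656), (98.10806274414062, 98.10414123535156), 15.23537826538086)
   0.047 50 [ 0.4622 -0.1523  0.054 ] ((469.04180908203125, -137.50865173339844), (96.67655944824219, 98.0855712890625), 15.616448402404785)
   0.07 11 [ 0.4736 -0.1469  0.0715] ((468.01995849609375, -134.30270385
[... 2928 characters left out ...]
2), 63), (np.float64(0.036), 34), (np.float64(0.04), 30), (np.float64(0.044), 61), (np.float64(0.048), 239), (np.float64(0.052), 206), (np.float64(0.056), 38), (np.float64(0.06), 49), (np.float64(0.064), 63), (np.float64(0.068), 40), (np.float64(0.072), 55), (np.float64(0.076), 15)]
   0.057 120 [ 0.5195 -0.3764  0.0632] ((517.375732421875, -373.9503479003906), (63.70573806762695, 53.773536682128906), 78.72352600097656)
   0.047 473 [ 0.52   -0.3793  0.0515] ((517.0459594726562, -375.246826171875), (76.92144775390625, 78.4581298828125), 72.24129486083984)
   0.07 88 [ 0.5171 -0.3733  0.0741] ((516.580810546875, -371.7715148925781), (26.768760681152344, 27.846736907958984), 6.239173889160156)
```

Stop station: centre about (0.469, -0.140), bar yaw about 16°. Start button: about (0.5175, -0.372). The sizes and heights match the given ones. I'll move above the stop station with the fingers shut.

Call:
{"fn": "apply_moves", "kwargs": {
  "targets": [
    [0,0,0,0,0,0,0.059],
    [0,0,0,0,0,0,0.059],
    [0,-0.018,0.025,0,0,0,0],
    [0,-0.018,0.025,0,0,0,0],
    [0,-0.018,0.025,0,0,0,0],
    [0,-0.018,0.025,0,0,0,0],
    [0,-0.018,0.025,0,0,0,0],
    [0,-0.018,0.025,0,0,0,0],
    [0,-0.018,0.025,0,0,0,0],
    [0,-0.018,0.025,0,0,0,0],
    [0,-0.018,0.025,0,0,0,0],
    [0,-0.018,0.025,0,0,0,0],
    [0,-0.018,0.025,0,0,0,0],
    [0,-0.018,0.025,0,0,0,0],
    [0,-0.018,0.025,0,0,0,0],
    [0,-0.018,0.025,0,0,0,0],
    [0,-0.018,0.025,0,0,0,0],
    [0,-0.018,0.025,0,0,0,0],
    [0,0,0,0,0,0,0],
    [0,0,0,0,0,0,0]
  ]
}}

```text
time_s: 1.77
tcp_pos: [0.4692, -0.1385, 0.2454]
eef_rot: [180.0, -0.0, -163.9]
contact_force: [-0.3, -0.0, -0.4]
gripper_width: 0.0006
gripper_force: 0.0
```

Run:
```python
from plant import get_state, capture
from h import *
s=get_state();print(s["tcp_pos"],s["eef_rot"],s["gripper_width"],s["joints"],s["contact_force"])
for n in("wrist","top"):
    c=capture(n);np.savez(f"{n}2.npz",**c)
    if n=="wrist":cv2.imwrite("pics/wrist2.png",c["frame"][:,:,::-1])
    p=cloud(c).reshape(-1,3)
    for nm,x,y,L in(("stop",.469,-.14,((.057,.067),(.09,.098),(.108,.12))),("start",.5175,-.372,((.047,.056),(.07,.079)))):
        q=p[(abs(p[:,0]-x)<.06)&(abs(p[:,1]-y)<.06)]
        for lo,hi in L:
            t=q[(q[:,2]>lo)&(q[:,2]<hi)]
            if len(t)>8:print(n,nm,lo,len(t),t.mean(0).round(4),rect(t))
```

```text
[ 0.46916529 -0.1385393   0.24535442] [ 1.79986244e+02 -2.00299698e-02 -1.63877174e+02] 0.0005918573861819219 [ 6.62418660e+00  2.83169066e+00 -2.20742355e+01 -1.13121659e-02
 -6.51160997e+01 -8.04966010e+01] [-0.29109909 -0.02825759 -0.37983423]
wrist stop 0.057 4431 [ 0.4611 -0.1427  0.0623] ((469.756103515625, -140.08897399902344), (97.53829956054688, 98.13218688964844), 15.723532676696777)
wrist stop 0.09 2093 [ 0.4678 -0.1406  0.094 ] ((468.814208984375, -140.12257385253906), (60.934844970703125, 62.35790252685547), 14.615548133850098)
wrist stop 0.108 777 [ 0.4685 -0.1402  0.1142] ((469.5708312988281, -139.76116943359375), (59.38926315307617, 12.717878341674805), 15.797037124633789)
wrist start 0.047 2944 [ 0.5118 -0.3676  0.0522] ((516.7042236328125, -372.6619873046875), (75.64810180664062, 75.88444519042969), 72.79695892333984)
wrist start 0.07 649 [ 0.516  -0.3718  0.0742] ((516.541259765625, -372.7622985839844), (29.32073402404785, 28.570877075195312), 84.64691925048828)
top stop 0.057 269 [ 0.4427 -0.1486  0.0619] ((447.16339111328125, -144.06898498535156), (52.26900100708008, 98.34290313720703), 16.38963508605957)
top stop 0.09 74 [ 0.4584 -0.1472  0.0942] ((457.7235412597656, -146.34408569335938), (32.346553802490234, 58.169124603271484), 43.755897521972656)
top stop 0.108 24 [ 0.4491 -0.1436  0.1133] ((449.3344421386719, -143.0819854736328), (17.329574584960938, 12.41671085357666), 14.075767517089844)
top start 0.047 294 [ 0.5149 -0.3721  0.0515] ((516.5679931640625, -370.8719177246094), (75.37885284423828, 75.69754028320312), 72.55518341064453)
top start 0.07 57 [ 0.5166 -0.3723  0.0738] ((514.2992553710938, -373.971435546875), (34.84590530395508, 30.223058700561523), 64.22383880615234)
```

View pics/wrist2.png

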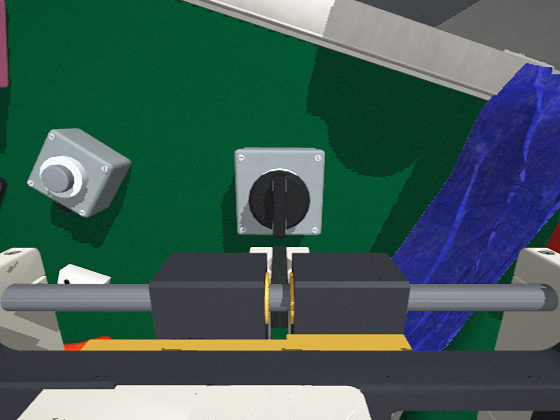

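The wrist view shows the stop head at (280,195) with its bar along tool x, and the start button at (62,178). Refined values: stop (0.4695, -0.140), yaw 15.9°; start (0.5165, -0.3725). Descending to just above the bar.

Call:
{"fn": "apply_moves", "kwargs": {
  "targets": [
    [0,0,-0.0015,0.027,0,0,0],
    [0,0,0,0.027,0,0,0],
    [0,0,0,0.027,0,0,0],
    [0,0,0,0.022,0,0,0],
    [0,0,0,0.004,0,0,0],
    [0,0,0,0,0,0,0],
    [0,0,0,0,0,0,0]
  ]
}}

```text
time_s: 2.45
tcp_pos: [0.4697, -0.1421, 0.1395]
eef_rot: [-180.0, 0.0, -164.1]
contact_force: [0.3, -0.5, 0.0]
gripper_width: 0.0006
gripper_force: 0.0
```

Call:
{"fn": "apply_moves", "kwargs": {
  "targets": [
    [0,0,0,0.002,0,0,0],
    [0,0,0,0.002,0,0,0],
    [0,0,0,0.002,0,0,0],
    [0,0,0,0.002,0,0,0],
    [0,0,0,0,0,0,0],
    [0,0,0,0,0,0,0]
  ]
}}

```text
time_s: 2.95
tcp_pos: [0.4699, -0.1414, 0.1313]
eef_rot: [-180.0, 0.1, -164.0]
contact_force: [-0.7, 0.6, 5.0]
gripper_width: 0.0004
gripper_force: 2.4
```

Call:
{"fn": "apply_moves", "kwargs": {
  "targets": [
    [0,0,0,0.002,0,0,0],
    [0,0,0,0.002,0,0,0],
    [0,0,0,0.002,0,0,0],
    [0,0,0,0.001,0,0,0],
    [0,0,0,0,0,0,0],
    [0,0,0,0,0,0,0]
  ]
}}

```text
time_s: 3.45
tcp_pos: [0.4702, -0.1414, 0.1245]
eef_rot: [-179.9, 0.1, -164.0]
contact_force: [-0.9, -0.4, 6.9]
gripper_width: 0.0005
gripper_force: 3.7
```

Call:
{"fn": "apply_moves", "kwargs": {
  "targets": [
    [0,0,0,0.001,0,0,0],
    [0,0,0,0,0,0,0],
    [0,0,0,0,0,0,0]
  ]
}}

```text
time_s: 3.7
tcp_pos: [0.4702, -0.1415, 0.1236]
eef_rot: [-179.9, 0.1, -164.0]
contact_force: [-1.4, 0.2, 8.1]
gripper_width: 0.0006
gripper_force: 3.9
```

Call:
{"fn": "apply_moves", "kwargs": {
  "targets": [
    [0,0,0,0.0008,0,0,0],
    [0,0,0,0,0,0,0],
    [0,0,0,0,0,0,0]
  ]
}}

```text
time_s: 3.95
tcp_pos: [0.4702, -0.1414, 0.1228]
eef_rot: [-179.9, 0.1, -164.0]
contact_force: [-1.4, 1.1, 7.9]
gripper_width: 0.0002
gripper_force: 4.1
```

Call:
{"fn": "apply_moves", "kwargs": {
  "targets": [
    [0,0,0,-0.005,0,0,0],
    [0,0,0,-0.015,0,0,0],
    [0,0,0,-0.02,0,0,0],
    [0,0,0,0,0,0,0],
    [0,0,0,0,0,0,0]
  ]
}}

```text
time_s: 4.37
tcp_pos: [0.4699, -0.1412, 0.1628]
eef_rot: [-180.0, 0.1, -164.0]
contact_force: [0.4, 0.7, -0.3]
gripper_width: 0.0006
gripper_force: 0.0
```

```bash
cat > chk.py <<'E'
from plant import get_state, capture
from h import *
import sys
s=get_state();print(s["time_s"],s["tcp_pos"],s["eef_rot"],s["contact_force"])
for n in("wrist","scene"):
    c=capture(n)
    if len(sys.argv)>1 and n=="wrist":cv2.imwrite(sys.argv[1],c["frame"][:,:,::-1])
    p=cloud(c).reshape(-1,3)
    X=(p[:,0]-.4695)*np.cos(.277)+(p[:,1]+.14)*np.sin(.277);Y=-(p[:,0]-.4695)*np.sin(.277)+(p[:,1]+.14)*np.cos(.277)
    r=np.hypot(X,Y)
    m=(r<32)&(r<.031)&(p[:,2]>.099)&(p[:,2]<.122); t=p[m]
    d=p[(r<.028)&(abs(Y)>.013)&(p[:,2]>.08)&(p[:,2]<.1)]
    print(n,"bar z median",np.median(t[:,2]) if len(t) else None,len(t),rect(t) if len(t)>8 else"", "dome",np.median(d[:,2]) if len(d) else None,len(d))
E
python3 chk.py
```

```text
4.3667 [ 0.46994538 -0.14123935  0.1627924 ] [-1.79978646e+02  1.41537530e-01 -1.64041679e+02] [ 0.42489983  0.70743327 -0.33374724]
wrist bar z median 0.10597121299627428 978 ((469.3482360839844, -139.8133544921875), (59.20695495605469, 13.211033821105957), 15.822707176208496) dome 0.08617479319057608 1553
scene bar z median 0.10405554244202875 78 ((470.0491027832031, -142.5875701904297), (58.63091278076172, 18.104820251464844), 21.07023048400879) dome 0.08557716642324709 58
```

It is latched: bar top at 0.106, dome at 0.086, yaw unchanged. Next I move beside the bar's -x end on the -y side.

Call:
{"fn": "apply_moves", "kwargs": {
  "targets": [
    [0,0.011,-0.017,0,0,0,0],
    [0,0.011,-0.016,0,0,0,0],
    [0,0,0,0,0,0,0],
    [0,0,0,0.02,0,0,0],
    [0,0,0,0.015,0,0,0],
    [0,0,0,0.0105,0,0,0],
    [0,0,0,0,0,0,0],
    [0,0,0,0,0,0,0]
  ]
}}

```text
time_s: 5.13
tcp_pos: [0.4567, -0.1791, 0.1155]
eef_rot: [180.0, -0.1, -164.0]
contact_force: [0.3, 0.4, -0.1]
gripper_width: 0.0005
gripper_force: 0.0
```

Call:
{"fn": "apply_moves", "kwargs": {
  "targets": [
    [0,0,0.003,0,0,0,0],
    [0,0,0.002,0,0,0,0],
    [0,0,0,0,0,0,0],
    [0,0,0,0,0,0,0]
  ]
}}

```text
time_s: 5.47
tcp_pos: [0.4562, -0.1741, 0.1169]
eef_rot: [-180.0, 0.1, -164.0]
contact_force: [0.7, 0.0, -0.9]
gripper_width: 0.0006
gripper_force: 0.0
```

Call:
{"fn": "apply_moves", "kwargs": {
  "targets": [
    [0,0,0.002,0,0,0,0],
    [0,0,0.001,0,0,0,0],
    [0,0,0,0,0,0,0],
    [0,0,0,0,0,0,0]
  ]
}}

```text
time_s: 5.8
tcp_pos: [0.455, -0.1714, 0.1164]
eef_rot: [-180.0, 0.0, -164.0]
contact_force: [0.1, -0.6, -0.4]
gripper_width: 0.0006
gripper_force: 0.0
```

Call:
{"fn": "apply_moves", "kwargs": {
  "targets": [
    [0,0.0024,0.0019,0,0,0,0.056],
    [0,0.0024,0.0019,0,0,0,0.056],
    [0,0,0,0,0,0,0],
    [0,0,0,0,0,0,0]
  ]
}}

```text
time_s: 6.13
tcp_pos: [0.4495, -0.1689, 0.1163]
eef_rot: [-180.0, 0.0, -174.0]
contact_force: [0.4, -0.0, 0.9]
gripper_width: 0.0008
gripper_force: 0.0
```

```bash
python3 chk.py pics/wrist3.png
```

```text
6.1333 [ 0.44952174 -0.16890241  0.11632595] [-1.79996585e+02  7.61242869e-03 -1.73965306e+02] [ 0.39578824 -0.00696874  0.86078678]
wrist bar z median 0.09969324974147742 12 ((440.2203063964844, -144.79176330566406), (0.6290896534919739, 4.521663188934326), 7.738358497619629) dome 0.0858704498511073 50
scene bar z median 0.10519543391253805 71 ((471.5927429199219, -142.23385620117188), (52.87403106689453, 25.78228187561035), 38.5309944152832) dome 0.08554679157449196 74
```

View pics/wrist3.png

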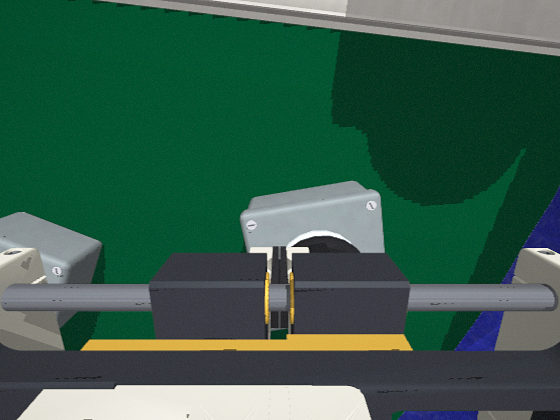

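The view shows only the narrow white tips (about 250-310, 250) reaching forward, so the closed tips are thinner than assumed and have not reached the bar yet. I'll advance further along tool y.

Call:
{"fn": "apply_moves", "kwargs": {
  "targets": [
    [0,-0.002,0.002,0,0,0,0],
    [0,0,0.002,0,0,0,0],
    [0,0,0.002,0,0,0,0],
    [0,0,0,0,0,0,0],
    [0,0,0,0,0,0,0]
  ]
}}

```text
time_s: 6.65
tcp_pos: [0.4508, -0.1626, 0.1162]
eef_rot: [-180.0, -0.0, -174.1]
contact_force: [0.4, -1.6, -0.7]
gripper_width: 0.0005
gripper_force: 0.7
```

Call:
{"fn": "apply_moves", "kwargs": {
  "targets": [
    [0,0,0.002,0,0,0,0],
    [0,0,0.002,0,0,0,0],
    [0,0,0,0,0,0,0],
    [0,0,0,0,0,0,0]
  ]
}}

```text
time_s: 6.98
tcp_pos: [0.4497, -0.1591, 0.1162]
eef_rot: [-180.0, -0.1, -174.1]
contact_force: [-2.1, -5.2, 1.0]
gripper_width: 0.0004
gripper_force: 2.5
```

Call:
{"fn": "apply_moves", "kwargs": {
  "targets": [
    [0,0.0015,0.0019,0,0,0,0.056],
    [0,0.0015,0.0019,0,0,0,0.056],
    [0,0.0015,0.0019,0,0,0,0.056],
    [0,0,0,0,0,0,0],
    [0,0,0,0,0,0,0]
  ]
}}

```text
time_s: 7.4
tcp_pos: [0.4452, -0.1536, 0.1166]
eef_rot: [-179.9, -0.0, 170.7]
contact_force: [-3.2, -5.1, 4.8]
gripper_width: 0.0005
gripper_force: 2.9
```

```bash
python3 chk.py pics/wrist4.png; python3 -c "
from plant import capture
import cv2
c=capture('scene')['frame'][90:190,270:400,::-1];cv2.imwrite('pics/sc4.png',cv2.resize(c,None,fx=5,fy=5,interpolation=2))"
```

```text
7.4 [ 0.44522129 -0.15357351  0.1165954 ] [-1.79942625e+02 -4.89209911e-02  1.70736773e+02] [-3.24505093 -5.06935278  4.81666886]
wrist bar z median 0.1013541067810319 61 ((441.4289245605469, -136.9217529296875), (25.162416458129883, 2.942014217376709), 86.14158630371094) dome 0.09267573531755478 18
scene bar z median 0.10997075420123781 125 ((471.3252258300781, -141.81663513183594), (49.35367965698242, 37.81352233886719), 16.22269058227539) dome 0.09195181133827235 80
```

View pics/sc4.png

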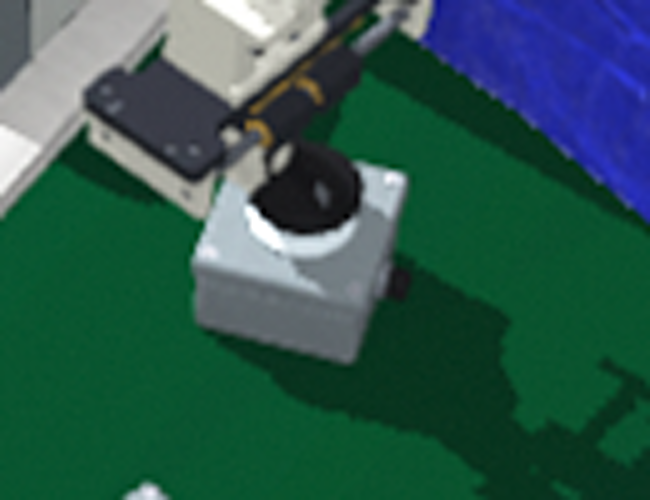

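The head at (300,190) has sprung up; the dome is now at about 0.092 and there is some upward drag on the tip. I'll back off so that it comes fully up.

Call:
{"fn": "apply_moves", "kwargs": {
  "targets": [
    [0,0,-0.006,0,0,0,0],
    [0,0,-0.012,0,0,0,0],
    [0,0,-0.012,0,0,0,0],
    [0,0,0,-0.02,0,0,0],
    [0,0,0,-0.03,0,0,0],
    [0,0,0,-0.03,0,0,0],
    [0,0,0,0,0,0,0],
    [0,0,0,0,0,0,0]
  ]
}}

```text
time_s: 8.22
tcp_pos: [0.4424, -0.1827, 0.198]
eef_rot: [179.9, 0.3, 170.8]
contact_force: [0.7, -0.7, -0.6]
gripper_width: 0.0006
gripper_force: 0.0
```

```bash
python3 chk.py pics/wrist5.png
```

```text
8.2167 [ 0.44243526 -0.18273597  0.19802081] [179.93569443   0.27030709 170.75689404] [ 0.73747439 -0.7161203  -0.5952493 ]
wrist bar z median 0.11415220175688442 737 ((459.7371520996094, -142.75718688964844), (39.67842483520508, 13.109962463378906), 15.057540893554688) dome 0.09443605827620385 1084
scene bar z median 0.11081911263445954 161 ((471.5282287597656, -149.01187133789062), (59.560237884521484, 35.78108596801758), 15.56065845489502) dome 0.09353358451700067 67
```

The head is fully up (bar 0.114, dome 0.094) and turned back. On to the start button.

Call:
{"fn": "apply_moves", "kwargs": {
  "targets": [
    [0,-0.013,-0.022,0,0,0,0],
    [0,-0.013,-0.022,0,0,0,0],
    [0,-0.013,-0.022,0,0,0,0],
    [0,-0.013,-0.022,0,0,0,0],
    [0,-0.013,-0.022,0,0,0,0],
    [0,-0.013,-0.022,0,0,0,0],
    [0,-0.013,-0.022,0,0,0,0],
    [0,-0.013,-0.022,0,0,0,0],
    [0,0,0,0.03,0,0,0],
    [0,0,0,0.03,0,0,0],
    [0,0,0,0.02,0,0,0],
    [0,0,0,0,0,0,0],
    [0,0,0,0,0,0,0]
  ]
}}

```text
time_s: 9.4
tcp_pos: [0.5144, -0.3728, 0.1143]
eef_rot: [180.0, -0.3, 170.8]
contact_force: [0.7, 0.6, 0.6]
gripper_width: 0.0004
gripper_force: 0.0
```

Call:
{"fn": "apply_moves", "kwargs": {
  "targets": [
    [0,-0.002,0,0.01,0,0,0],
    [0,0,0,0.008,0,0,0],
    [0,0,0,0.002,0,0,0],
    [0,0,0,0.002,0,0,0],
    [0,0,0,0.002,0,0,0],
    [0,0,0,0,0,0,0],
    [0,0,0,0,0,0,0]
  ]
}}

```text
time_s: 9.98
tcp_pos: [0.5176, -0.3735, 0.0928]
eef_rot: [-180.0, 0.0, 170.8]
contact_force: [-1.3, 0.9, 1.0]
gripper_width: 0.0007
gripper_force: 0.8
```

Call:
{"fn": "apply_moves", "kwargs": {
  "targets": [
    [0,0,0,0.001,0,0,0],
    [0,0,0,0.001,0,0,0],
    [0,0,0,0.001,0,0,0],
    [0,0,0,0,0,0,0],
    [0,0,0,0,0,0,0]
  ]
}}

```text
time_s: 10.4
tcp_pos: [0.5176, -0.3735, 0.0895]
eef_rot: [-180.0, 0.0, 170.8]
contact_force: [0.9, 1.5, 3.2]
gripper_width: 0.0006
gripper_force: 1.8
```

Call:
{"fn": "apply_moves", "kwargs": {
  "targets": [
    [0,0,0,0.001,0,0,0],
    [0,0,0,0.001,0,0,0],
    [0,0,0,0.0005,0,0,0],
    [0,0,0,0,0,0,0],
    [0,0,0,0,0,0,0]
  ]
}}

```text
time_s: 10.82
tcp_pos: [0.5176, -0.3735, 0.0873]
eef_rot: [-180.0, 0.0, 170.8]
contact_force: [-0.3, 3.7, 7.2]
gripper_width: 0.0006
gripper_force: 3.8
```

Call:
{"fn": "apply_moves", "kwargs": {
  "targets": [
    [0,0,0,0.0005,0,0,0],
    [0,0,0,0,0,0,0],
    [0,0,0,0,0,0,0]
  ]
}}

```text
time_s: 11.07
tcp_pos: [0.5177, -0.3736, 0.0873]
eef_rot: [-180.0, 0.0, 170.8]
contact_force: [-1.3, 3.5, 11.3]
gripper_width: 0.0005
gripper_force: 5.3
```

Call:
{"fn": "apply_moves", "kwargs": {
  "targets": [
    [0,0,0,0.0005,0,0,0],
    [0,0,0,0,0,0,0],
    [0,0,0,0,0,0,0]
  ]
}}

```text
time_s: 11.32
tcp_pos: [0.5177, -0.3736, 0.0872]
eef_rot: [-180.0, 0.1, 170.8]
contact_force: [-2.5, 5.0, 13.7]
gripper_width: 0.0003
gripper_force: 6.8
```

Call:
{"fn": "apply_moves", "kwargs": {
  "targets": [
    [0,0,0,-0.004,0,0,0],
    [0,0,0,-0.01,0,0,0],
    [0,0,0,-0.03,0,0,0],
    [0,0,0,-0.03,0,0,0],
    [0,0,0,-0.03,0,0,0],
    [0,0,0,0,0,0,0],
    [0,0,0,0,0,0,0]
  ]
}}

```text
time_s: 11.9
tcp_pos: [0.5181, -0.3739, 0.192]
eef_rot: [-180.0, 0.2, 170.7]
contact_force: [0.4, -0.6, -1.3]
gripper_width: 0.0003
gripper_force: 0.0
```

```bash
python3 chk.py pics/wrist6.png
python3 - <<'E'
from plant import capture
from h import *
for n in("wrist","scene"):
    c=capture(n);p=cloud(c).reshape(-1,3)
    t=p[(np.hypot(p[:,0]-.5165,p[:,1]+.3725)<.011)&(p[:,2]<.1)];print(n,len(t),np.median(t[:,2]) if len(t) else 0)
cv2.imwrite("pics/scene6.png",c["frame"][:,:,::-1])
E
```

```text
11.9 [ 0.51812057 -0.37388462  0.19197859] [-179.95948984    0.20767573  170.744971  ] [ 0.43534477 -0.55830516 -1.34565497]
wrist bar z median None 0  dome 0.0941808373211871 944
scene bar z median 0.1121986498235652 102 ((472.32904052734375, -138.60134887695312), (52.886512756347656, 16.218896865844727), 15.318227767944336) dome 0.09549939366330373 6
wrist 451 0.07446856236559402
scene 48 0.07442043034096624
```

View pics/scene6.png

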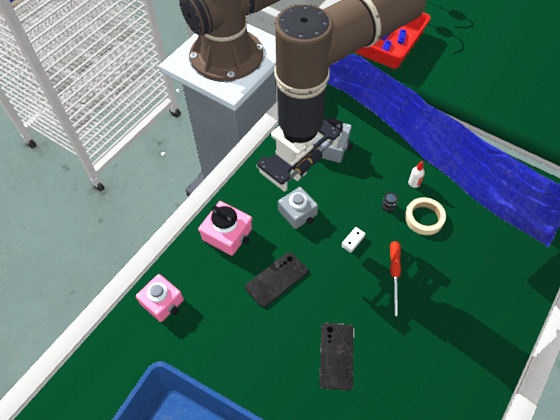

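The start button at (298,203) is back out at 0.074, and the stop head is up. The loose things at (417,175), (391,201) and (353,240) have not moved, and the gripper is clear of everything.

```bash
python3 -c "
from plant import close_job
print(close_job())"
```

```text
the job is handed in; nothing more can be done
None
```

I pressed the stop head in until it latched, turned it clockwise until it released and came fully up, then pressed the start button fully in and it came back out; the job is handed in at about 12 s, with nothing gripped, no contact force above 15 N in any reading, and the loose things not moved.

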